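Flip the status flag of the used-up tip rack

ROBOT

A 6-joint arm with a two-finger parallel gripper is mounted at the origin on a cart in front of the work surface, level with it; the furniture and walls round the work are solid. World frame = base frame: x ahead of the robot, y to its left, z up, the work surface at z = 0. Lengths are in mm, angles in rad, forces in N, time in s.
With the tool pointing down it reaches from about 275 to 1000 mm from the base axis. Payload 8.4 kg.
Tool frame: the origin (TCP) lies on the centre line of the jaws, within the pads' length; the fingertips stand r.tip_reach ahead of it and the grasp point (between the pads) lies 11 mm behind it (r.tip_reach is the distance from the TCP to the fingertips, in mm); z points along the fingers, y is the line along which they close (so a half turn about z gives the same grasp; the last joint's range is limited). The gripper opens to 85 mm and grips with 20 to 120 N. Pads are 22 mm wide; open, the fingers measure 114 mm over their backs; the gripper's body (76 mm by 85 mm) begins 54 mm behind the grasp point. The pads swing forward as they close: fully open they stand 13 mm farther back than shut.
Start: joints at [-1.331, 0.353, 1.633, -0, 1.155, -0.002], TCP at [149.655, -606.821, 239.281] pointing down, gripper open.
Joint ranges: [-2.63, 2.63], [-0.92, 2.1], [0.06, 2.66], [-1.3, 4.44], [0, 2.69], [-3.02, 3.02]. Speed limits (rad/s): [2.22, 2.22, 2.79, 3.14, 3.14, 3.14].

INTERFACE

Orientations are given as [roll, pitch, yaw] about the fixed x, y, z axes, in that order (R = Rz(yaw) Ry(pitch) Rx(roll)).
In Python, from rig import r gives the robot as it stands.
- The arm moves only by the tool carry_out, never from a script. Its argument "targets" is a list of rows, each an object with "dp": the shift along the tool's x, y, z in mm, a list of three; "yaw": the turn about the tool's z in degrees. A call has 1 to 12 rows; each row is the pose to reach, as a shift and turn from the pose commanded when the call began, along the tool's axes at that moment; what a row does not reach only later rows make up. A row lasts 1/8 s, in which the tool goes at most 62.5 mm and 10.7 degrees, less where a joint would pass 70% of its speed; a pose out of reach is approached as far as the arm can. A call with a gripper value outside its range is refused whole. "fingers" is the opening, from -1 (shut) to 1 (fully open), so that 0 is half open, set as the call begins (left out, the last holds). The fingers move at their own pace and stop on an object; "grip_force" is the grip in N (left out, the last holds). Time passes only in rows, so rows that repeat a pose let the fingers close. It gives the time, the measured TCP pose, the force, the opening and the grip force at its end, in the units of the state.
- r.sense(): the state, without advancing time (a new reading comes with each control period).
- r.grab_frame(name): name is "side" or "top" or "wrist"; returns the picture (384x512x3 uint8, red, green, blue); there is no depth.
- r.get_calibration(name): a dict with "fx", "fy", "cx", "cy" (pixels), "rvec" (rotation vector, rad) and "tvec" (3), from world to camera coordinates, as OpenCV has them. Camera axes: x right, y down, z forward; pixel columns grow to the right and rows downward; lengths in mm; the calibration is good to about 2 mm. The wrist camera is an equidistant fisheye: a pixel r from the principal point sees the ray r / f radians off the axis. A picture is of the moment at which its call begins: read the wrist's pose just before it. get_calibration takes no time and is no camera call; for the wrist camera it gives the pose at the moment of the call.
- r.sign_off(): hands the job in; it is judged then, once.
The state is a dict: "clock": time; "qpos": joint angles; "qvel": joint speeds; "joint_efforts": joint torques, N m; "eef_pos": TCP position; "tcp_rot": TCP orientation; "contact_force": force on the tool from outside, world axes, zero at the start; "wrist_torque": the same for the moment, N m; "opening": opening from 0.0 (shut) to 1.0 (fully open); "grasp_force": force on a finger pad.
Only numpy, scipy, OpenCV 4.12 (cv2) and the standard library are available. Lean on these libraries where they do the work, as an engineer would, in place of code of your own. Each camera call takes 0.05 s, during which the arm holds its last target. There are 200 camera calls.

TASK

The yellow pipette tip rack is used up: with a fingertip, gently swing the flag on the stand in front of it over its pivot, from the near side all the way to its stop on the far side, so that it lies flat with the red face up. Only push the flag, do not pinch it, and do not lift or shove its stand. Leave the blue rack's flag and stand, both racks and the beaker as they are.

Things in the scene. Friction and masses are not known exactly. Their poses are not given: they have to be found in the camera images.
- yellow_stand: yellow rack's loose flag stand, about 0.6 to 1.3 kg: grey base plate 150 (x) x 80 (y) x 12 mm, two posts (18 x 8 mm, 79 mm high, 30 mm either side of the middle) that carry the pivot, along y, 70 mm above the origin; 19 mm either side of it a thin stop bar under the flag, else 55 mm free over the plate. Origin: centre of the underside. +x points to its rack, within 0.25 rad of world +x
- yellow_flag (a joint): yellow rack's flag: flat paddle 44 mm wide, 6 mm thick, reaching 75 mm from the pivot. 0: level toward the robot, green face (white ring) up; pi/2 upright; pi: level over the far half, red face (white bar) up; stops at both ends. Starts at 0 to 0.5. Stiff hinge (0.025 N m plus light damping, under 1 N at the free end): it stays where it is left, does not fall
- yellow_flag_pivot (a point): middle of the pivot axis of the yellow rack's flag, 70 mm above the worktop
- yellow_flag_tip (a point): middle of the free end edge of the yellow rack's flag, 75 mm from the pivot, mid thickness
- yellow_rack: pipette tip rack with a yellow base and a white lid, 83 x 121 x 72 mm, loose, standing about 156 mm beyond the centre of its own flag stand; origin: centre of its underside
- blue_stand: blue rack's loose flag stand, about 0.6 to 1.3 kg: grey base plate 150 (x) x 80 (y) x 12 mm, two posts (18 x 8 mm, 79 mm high, 30 mm either side of the middle) that carry the pivot, along y, 70 mm above the origin; 19 mm either side of it a thin stop bar under the flag, else 55 mm free over the plate. Origin: centre of the underside. +x points to its rack, within 0.25 rad of world +x
- blue_flag (a joint): blue rack's flag: flat paddle 44 mm wide, 6 mm thick, reaching 75 mm from the pivot. 0: level toward the robot, green face (white ring) up; pi/2 upright; pi: level over the far half, red face (white bar) up; stops at both ends. Starts at 0 to 0.5. Stiff hinge (0.025 N m plus light damping, under 1 N at the free end): it stays where it is left, does not fall
- blue_flag_pivot (a point): middle of the pivot axis of the blue rack's flag, 70 mm above the worktop
- blue_flag_tip (a point): middle of the free end edge of the blue rack's flag, 75 mm from the pivot, mid thickness
- blue_rack: pipette tip rack with a dark blue base and a white lid, 83 x 121 x 72 mm, loose, standing about 156 mm beyond the centre of its own flag stand; origin: centre of its underside
- yellow_flag_green: the green half (3 mm thick) of the flag of the yellow rack's stand; origin on the pivot axis, moves with the flag
- yellow_flag_red: the red half (3 mm thick) of the flag of the yellow rack's stand; origin on the pivot axis, moves with the flag
- beaker: small clear beaker, 58 mm across, 60 mm high, empty, loose, standing between the two stands near the robot; origin: centre of its underside
Things that resemble listed ones, but are neither listed nor needed, are in the scene too. Of the things like the beaker, leave any that is green or pink; of the rest the larger one is meant.

How it is judged:
By the outcome, as a careful person would: the job done as asked, in the order asked, and still so for the second after the job is handed in, with the robot touching nothing.
It also fails if it takes over 51 s, if anything falls off the work surface, if the arm or the gripper's body presses on something with over 40 N, if the wrist force passes 120 N, or if a joint passes its speed limit or range.

## Working session

There is one attempt and no reset: what is moved stays moved. The work goes in short steps, Python scripts to look and compute and a tool call to move; the robot and the scene stay as the last step left them, time stands still between calls to the robot, and variables do not carry over. Pictures are saved under pics/ and viewed, at most 10 in all, crops included, and the job is handed in when it is done.

Besides the shell and the picture viewer there is one more tool, called after ">>>" as name(argument=value, ...) on one line, values as JSON. carry_out: Moves the arm, as the interface text tells. Its arguments: {"type":"object","properties":{"targets":{"type":"array","items":{"type":"object","properties":{"dp":{"type":"array","items":{"type":"number"}},"yaw":{"type":"number"}}}},"fingers":{"type":"number"},"grip_force":{"type":"number"}},"required":["targets"]}

```bash
mkdir -p pics; ls; python3 - <<'E'
from rig import r
import cv2,numpy as np
s=r.sense();print(s['clock'],s['eef_pos'],s['tcp_rot'],s['opening'],r.tip_reach)
for n in ("side","top"):
    im=r.grab_frame(n);c=r.get_calibration(n);print(n,c)
    cv2.imwrite(f"pics/{n}0.png",im[:,:,::-1])
E
```

```text
pics
0.0 [ 149.5257407  -606.35754404  238.57045327] [-3.14018523e+00  2.55290574e-05  2.41812233e-01] 0.9974911616275163 8.0
side {'fx': 373.1739008397544, 'fy': 373.1739008397544, 'cx': 250.39752427456625, 'cy': 190.97427036012616, 'rvec': array([ 0.57325324, -2.47281415,  1.44559295]), 'tvec': array([518.98043646, 197.13382285, 811.46708672])}
top {'fx': 355.73626386639444, 'fy': 355.73626386639444, 'cx': 258.3265789388508, 'cy': 195.62560637582516, 'rvec': array([ 2.20458395, -2.14114236,  0.12786666]), 'tvec': array([-35.68419284, 574.58413074, 974.46925332])}
```

View pics/top0.png

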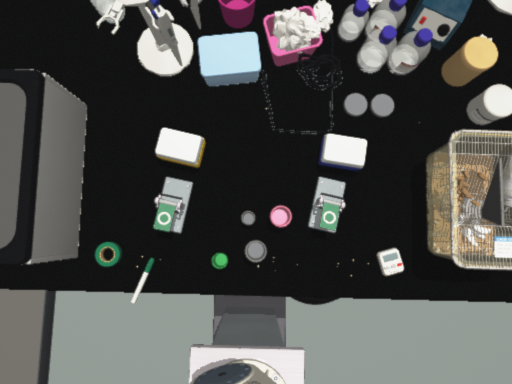

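View pics/side0.png

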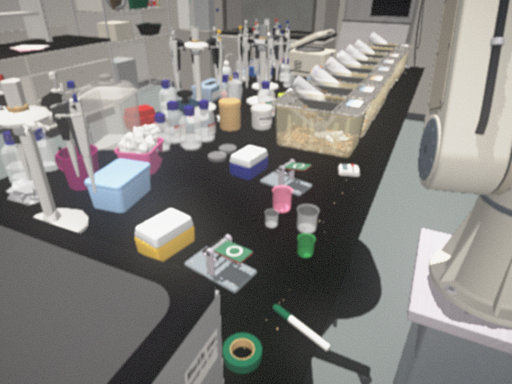

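Top view: yellow-based rack at (180,147) with its stand at (172,205), flag at (165,217). The other candidate is the blue rack's stand at (327,205), behind which the blue-based rack stands at (343,152). Pick: the stand at (172,205), which in the side view is at (220,265), next to the yellow rack at (165,235). The clear beakers are at (256,251), large, and (248,218), small; both are to be left alone.

```bash
cat > h.py <<'E'
import cv2,numpy as np
from rig import r
def cam(n):
    c=r.get_calibration(n);R=cv2.Rodrigues(c['rvec'])[0];K=np.array([[c['fx'],0,c['cx']],[0,c['fy'],c['cy']],[0,0,1]]);return K,R,np.array(c['tvec'])
def plane(n,uv,z):
    K,R,t=cam(n);d=np.linalg.solve(K,np.c_[np.atleast_2d(uv),np.ones(len(np.atleast_2d(uv)))].T);d=(R.T@d).T;o=-R.T@t
    return o+d*((z-o[2])/d[:,2])[:,None]
def tri(a,b):
    P=[];
    for n in("top","side"):
        K,R,t=cam(n);P.append(K@np.c_[R,t])
    X=cv2.triangulatePoints(P[0],P[1],np.float64(a).reshape(-1,2).T,np.float64(b).reshape(-1,2).T);return (X[:3]/X[3]).T
def proj(n,p):
    c=r.get_calibration(n);K=cam(n)[0];return cv2.projectPoints(np.float64(p).reshape(-1,1,3),c['rvec'],c['tvec'],K,None)[0].reshape(-1,2)
E
python3 - <<'E'
from h import *
t=cv2.imread('pics/top0.png');s=cv2.imread('pics/side0.png')
out=[]
for n,im,(x,y,w,h) in(("top",t,(145,172,56,64)),("side",s,(180,230,80,64))):
    c=im[y:y+h,x:x+w];hsv=cv2.cvtColor(c,cv2.COLOR_BGR2HSV)
    g=cv2.inRange(hsv,(45,90,40),(95,255,255))
    cs=max(cv2.findContours(g,0,1)[0],key=cv2.contourArea)
    q=cv2.boxPoints(cv2.minAreaRect(cs))+[x,y];print(n,'green',cv2.contourArea(cs),q.round(1).tolist())
    ap=cv2.approxPolyDP(cv2.convexHull(cs),2.5,True).reshape(-1,2)+[x,y];print(ap.tolist())
    gr=((hsv[:,:,1]<70)&(hsv[:,:,2]>70)).astype('u1')*255
    pl=cv2.morphologyEx(gr|g,cv2.MORPH_CLOSE,np.ones((3,3)));cs=max(cv2.findContours(pl,0,1)[0],key=cv2.contourArea)
    ap=cv2.approxPolyDP(cv2.convexHull(cs),2.5,True).reshape(-1,2)+[x,y];print('plate',ap.tolist());print(plane(n,ap,12).round(0)[:,:2].tolist())
    out.append(cv2.resize(c,(w*390//w if n=="side" else 341,390),interpolation=cv2.INTER_CUBIC) if n=="top" else cv2.resize(c,None,fx=390/64,fy=390/64,interpolation=cv2.INTER_CUBIC)[:, :450])
cv2.imwrite('pics/crop0.png',np.hstack(out))
E
```

```text
top green 171.5 [[152.1, 228.4], [158.0, 203.0], [173.8, 206.6], [167.9, 232.1]]
[[173, 207], [168, 230], [155, 229], [154, 221], [160, 204]]
plate [[166, 177], [192, 182], [180, 232], [153, 227], [154, 199]]
[[623.0, 248.0], [611.0, 173.0], [467.0, 200.0], [479.0, 277.0], [559.0, 279.0]]
side green 29.5 [[234.0, 258.0], [247.0, 248.6], [249.7, 252.3], [236.7, 261.7]]
[[248, 250], [239, 260], [234, 258]]
plate [[180, 250], [192, 243], [229, 233], [252, 250], [257, 272], [236, 293], [231, 293], [184, 267]]
[[655.0, 220.0], [645.0, 184.0], [584.0, 109.0], [503.0, 144.0], [460.0, 208.0], [472.0, 284.0], [481.0, 289.0], [612.0, 265.0]]
```

View pics/crop0.png

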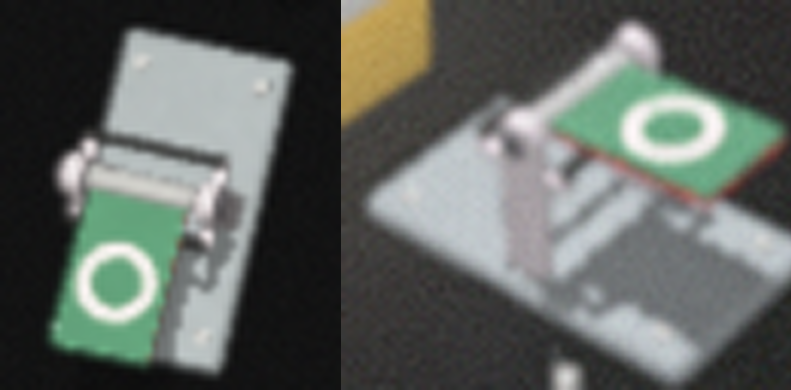

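The crop confirms the choice: green flag with its white ring, on the stand next to the yellow rack. In the side crop the flag is close to level, with a thin red edge showing underneath. I'll triangulate its corners next.

```bash
python3 - <<'E'
from h import *
f=390/64
T=np.array([[50,345],[155,365],[88,192],[187,208]])/f+[145,172]
S=np.array([[366,197],[445,131],[210,132],[292,65]])/f+[180,230]
X=tri(T,S);print(X.round(1))
print(np.linalg.norm(X[0]-X[1]),np.linalg.norm(X[0]-X[2]))
P=plane("top",np.array([[128,28],[292,66],[220,374]])/f+[145,172],12);print(P.round(1))
print(((P[0]+P[2])/2).round(1),np.arctan2(*(P[1]-P[2])[[1,0]]),np.linalg.norm(P[1]-P[2]),np.linalg.norm(P[1]-P[0]))
y=np.arctan2(*(P[1]-P[2])[[1,0]]);c=(P[0]+P[2])/2
u=np.array([np.cos(y),np.sin(y)]);v=np.array([-u[1],u[0]])
print('stand-frame corners',[( (x[:2]-c[:2])@u,(x[:2]-c[:2])@v,x[2]) for x in X.round(1)])
for a in np.arange(0,.6,.1):
    Z=[np.r_[c[:2]+u*(-75*np.cos(a)+3*np.sin(a))+v*w,70+75*np.sin(a)+3*np.cos(a)] for w in(22,-22)]
    print(a.round(1),((proj("top",Z)-[145,172])*f).round().tolist(),((proj("side",Z)-[180,230])*f).round().tolist())
E
```

```text
[[474.3 259.5  72.8]
 [467.  213.9  70.2]
 [541.7 247.9  67.7]
 [535.  203.2  68.8]]
46.278711817321515 68.6024942836148
[[624.5 248.5  12. ]
 [608.7 170.3  12. ]
 [463.1 196.8  12. ]]
[543.8 222.7  12. ] -0.18014979506410628 147.9965009146039 79.80285508209272
stand-frame corners [(np.float64(-75.00069272921567), np.float64(23.757700886822885), np.float64(72.8)), (np.float64(-74.01208708307833), np.float64(-22.41233982007302), np.float64(70.2)), (np.float64(-6.612983517750834), np.float64(24.421951448080755), np.float64(67.7)), (np.float64(-5.1953470049224055), np.float64(-20.75514791340435), np.float64(68.8))]
0.0 [[54.0, 345.0], [152.0, 366.0]] [[370.0, 194.0], [448.0, 126.0]]
0.1 [[49.0, 343.0], [148.0, 365.0]] [[368.0, 175.0], [447.0, 108.0]]
0.2 [[45.0, 340.0], [145.0, 361.0]] [[365.0, 156.0], [443.0, 90.0]]
0.3 [[42.0, 335.0], [142.0, 356.0]] [[359.0, 136.0], [439.0, 71.0]]
0.4 [[39.0, 328.0], [140.0, 350.0]] [[352.0, 116.0], [432.0, 51.0]]
0.5 [[36.0, 319.0], [138.0, 341.0]] [[344.0, 96.0], [424.0, 31.0]]
```

>>> carry_out(targets=[{"dp": [0,0,-20],"yaw": 0},{"dp": [0,0,-40],"yaw": 0},{"dp": [0,0,-40],"yaw": 0},{"dp": [0,0,-40],"yaw": 0}], fingers=-1)

```text
clock: 0.6
eef_pos: [149.5, -606.4, 278.3]
tcp_rot: [-3.14, 0.0, 0.242]
contact_force: [-0.4, 0.0, -1.0]
opening: 0.143
grasp_force: 0.0
```

Corner sizes match: 46 mm wide at z≈70–73, plate 148 x 80 mm. The pivot is at about (544,223), the stand's yaw is -0.18 and the flag is at ~0, so it is level. The tool can only point down, so I'll press the shut fingers lightly on the flag's end face and lift it by friction along the arc. After that I push it over.

>>> carry_out(targets=[{"dp": [15,-23,0],"yaw": -2},{"dp": [45,-70,0],"yaw": -4},{"dp": [80,-124,0],"yaw": -6},{"dp": [115,-179,0],"yaw": -8},{"dp": [150,-233,0],"yaw": -10},{"dp": [185,-288,0],"yaw": -12},{"dp": [220,-342,0],"yaw": -14},{"dp": [255,-396,0],"yaw": -16},{"dp": [290,-451,0],"yaw": -18},{"dp": [325,-505,0],"yaw": -20},{"dp": [355,-552,0],"yaw": -22},{"dp": [385,-598,0],"yaw": -24}], fingers=-1)

```text
clock: 2.1
eef_pos: [379.0, 65.3, 278.7]
tcp_rot: [3.142, 0.0, 0.662]
contact_force: [1.3, -0.9, -0.3]
opening: -0.003
grasp_force: 0.0
```

>>> carry_out(targets=[{"dp": [0,0,0],"yaw": 0},{"dp": [0,0,0],"yaw": 0},{"dp": [0,0,0],"yaw": 0},{"dp": [0,0,0],"yaw": 0}])

```text
clock: 2.6
eef_pos: [379.1, 61.9, 279.2]
tcp_rot: [3.142, 0.0, 0.658]
contact_force: [-0.4, 0.2, -0.6]
opening: 0.002
grasp_force: 0.0
```

```bash
python3 - <<'E'
from h import *
s=r.sense();print(s['clock'],s['eef_pos'],s['tcp_rot'],s['qpos'],s['contact_force'],s['opening'],r.tip_reach)
E
```

```text
2.6 [379.0662306   61.91610022 279.20133882] [3.14155529e+00 1.60355803e-04 6.58006584e-01] [ 1.58098908e-01 -8.54989073e-02  2.05572181e+00 -1.19019997e-04
  1.17149258e+00  1.07093493e+00] [-0.36529622  0.22889739 -0.57171643] 0.002109771032637903 8.0
```

>>> carry_out(targets=[{"dp": [26,-17,0],"yaw": 8},{"dp": [54,-36,0],"yaw": 16},{"dp": [80,-53,0],"yaw": 24},{"dp": [107,-71,0],"yaw": 32},{"dp": [134,-89,0],"yaw": 40},{"dp": [158,-105,0],"yaw": 48},{"dp": [158,-105,40],"yaw": 48},{"dp": [158,-105,80],"yaw": 48},{"dp": [158,-105,120],"yaw": 48},{"dp": [158,-105,160],"yaw": 48},{"dp": [158,-105,190],"yaw": 48},{"dp": [158,-105,209],"yaw": 48}])

```text
clock: 4.1
eef_pos: [439.5, 241.6, 68.9]
tcp_rot: [3.141, 0.001, -0.179]
contact_force: [0.0, 0.2, -0.3]
opening: -0.001
grasp_force: 0.0
```

```bash
python3 - <<'E'
from h import *
s=r.sense();print(s['clock'],s['eef_pos'],s['tcp_rot'],s['contact_force'])
a=r.grab_frame("side")[:,:,::-1];b=r.grab_frame("top")[:,:,::-1]
f=lambda c:cv2.resize(c,None,fx=4,fy=4,interpolation=cv2.INTER_CUBIC)
cv2.imwrite('pics/c1.png',np.hstack([f(b[160:260,130:220]),f(a[190:290,185:285])]))
E
```

```text
4.1 [439.45904087 241.55255922  68.86848793] [ 3.14058662e+00  1.21742219e-03 -1.79286767e-01] [ 0.02276182  0.17601403 -0.26664722]
```

View pics/c1.png

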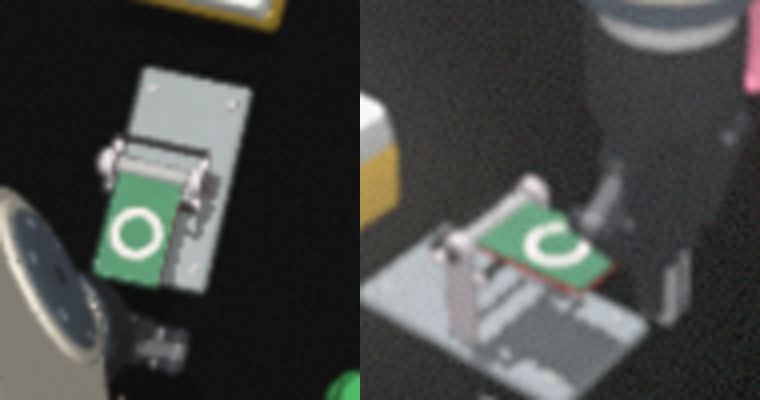

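The crop shows the flag still level in front of the gripper. There are two light grey pieces on the gripper, at about (600,205) and (680,290) in the right panel. I'll project the tool frame to see which one is the fingertip.

```bash
python3 - <<'E'
from h import *
s=r.sense();p=s['eef_pos']
Q=[p+[0,0,-8],p,p+[0,0,30],p+[0,0,66],p+[0,0,66]+50*np.array([.18,.98,0]),p+[0,0,66]-50*np.array([.18,.98,0])]
print('side',((proj("side",Q)-[185,190])*4+[360,0]).round().tolist());print('top',((proj("top",Q)-[130,160])*4).round().tolist())
im=r.grab_frame("wrist")[:,:,::-1];cv2.imwrite('pics/w1.png',im)
E
```

```text
side [[660.0, 307.0], [660.0, 295.0], [661.0, 248.0], [663.0, 189.0], [601.0, 241.0], [719.0, 142.0]]
top [[122.0, 328.0], [119.0, 328.0], [107.0, 330.0], [91.0, 331.0], [13.0, 314.0], [169.0, 348.0]]
```

View pics/w1.png

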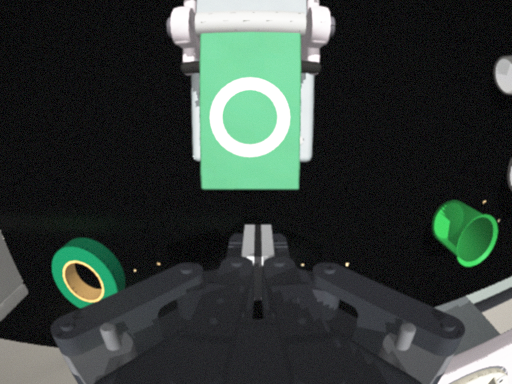

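The wrist view shows the shut fingertips at (258,240), centred on the flag's end edge at (250,190) and square to it. Now I creep forward.

>>> carry_out(targets=[{"dp": [6,0,0],"yaw": 0},{"dp": [12,0,0],"yaw": 0},{"dp": [15,0,0],"yaw": 0},{"dp": [16,0,0],"yaw": 0},{"dp": [16,0,0],"yaw": 0}])

```text
clock: 4.88
eef_pos: [455.3, 240.2, 70.3]
tcp_rot: [3.142, 0.0, -0.177]
contact_force: [0.5, -0.2, 0.4]
opening: 0.002
grasp_force: 0.0
```

```bash
python3 - <<'E'
from h import *
s=r.sense();print(s['clock'],s['eef_pos'],s['contact_force'])
im=r.grab_frame("wrist")[:,:,::-1];cv2.imwrite('pics/w2.png',cv2.resize(im[120:270,180:340],None,fx=3,fy=3))
E
```

```text
4.875 [455.30843447 240.16056308  70.33745788] [ 0.51985511 -0.17800606  0.39564468]
```

View pics/w2.png

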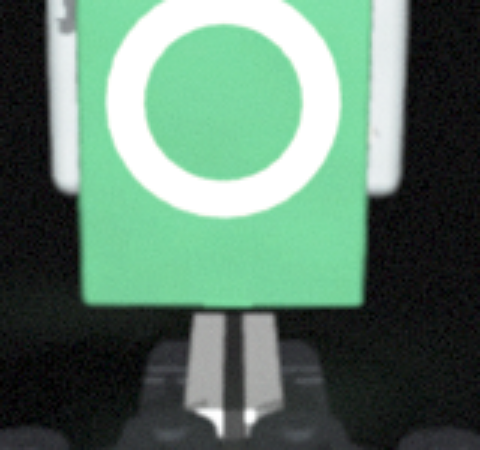

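The pad fronts at (235,315) in the crop are now within a few mm of the flag's edge at (225,303). I'll go on in 1 mm steps, watching the force.

>>> carry_out(targets=[{"dp": [1,0,0],"yaw": 0},{"dp": [2,0,0],"yaw": 0},{"dp": [2,0,0],"yaw": 0}])

```text
clock: 5.3
eef_pos: [457.4, 239.9, 70.3]
tcp_rot: [-3.142, -0.0, -0.177]
contact_force: [-0.8, 0.8, 0.9]
opening: 0.0
grasp_force: 0.0
```

>>> carry_out(targets=[{"dp": [1,0,0],"yaw": 0},{"dp": [1,0,0],"yaw": 0},{"dp": [1,0,0],"yaw": 0}])

```text
clock: 5.68
eef_pos: [458.3, 239.7, 70.3]
tcp_rot: [-3.142, -0.0, -0.177]
contact_force: [-0.4, 0.1, 0.8]
opening: -0.003
grasp_force: 0.0
```

>>> carry_out(targets=[{"dp": [0.5,0,0],"yaw": 0},{"dp": [1,0,0],"yaw": 0},{"dp": [1,0,0],"yaw": 0}])

```text
clock: 6.05
eef_pos: [459.4, 239.5, 70.3]
tcp_rot: [-3.142, -0.0, -0.177]
contact_force: [0.6, -0.3, 0.3]
opening: 0.002
grasp_force: 0.0
```

```bash
python3 - <<'E'
from h import *
F=[]
for i in range(4):
    im=r.grab_frame("wrist")[:,:,::-1];F.append(r.sense()['contact_force'])
print(np.mean(F,0),np.std(F,0),r.sense()['eef_pos'])
cv2.imwrite('pics/w3.png',cv2.resize(im[190:250,210:300],None,fx=6,fy=6))
E
```

```text
[-0.2228404   0.0548497   0.11414846] [0.36522232 0.30747034 0.38089923] [459.28762736 239.48267478  70.30165447]
```

>>> carry_out(targets=[{"dp": [0.5,0,0],"yaw": 0},{"dp": [1,0,0],"yaw": 0},{"dp": [1,0,0],"yaw": 0}])

```text
clock: 6.62
eef_pos: [460.2, 239.3, 70.2]
tcp_rot: [3.142, 0.0, -0.177]
contact_force: [-1.4, -0.2, 0.8]
opening: -0.002
grasp_force: 0.3
```

```bash
cat >f.py <<'E'
from h import *
F=[]
for i in range(4):
    im=r.grab_frame("wrist")[:,:,::-1];F.append(r.sense()['contact_force'])
print(np.mean(F,0),np.std(F,0),r.sense()['eef_pos'],r.sense()['clock'])
g=cv2.inRange(cv2.cvtColor(im,cv2.COLOR_BGR2HSV),(45,90,40),(95,255,255));g[:,:190]=0;g[:,320:]=0
ys,xs=np.nonzero(g[:260]);print('green edge rows',ys.max(),'cols',np.percentile(xs,[1,99]),'area',len(ys))
cv2.imwrite('pics/w.png',im)
E
python3 f.py
```

```text
[-0.23649713  0.51608175 -0.23557494] [0.36954103 0.49255514 0.27898582] [460.19039921 239.29486679  70.25305498] 6.825
green edge rows 232 cols [207. 302.] area 11818
```

>>> carry_out(targets=[{"dp": [0.5,0,0],"yaw": 0},{"dp": [1,0,0],"yaw": 0},{"dp": [1,0,0],"yaw": 0}])

```text
clock: 7.2
eef_pos: [460.6, 239.0, 70.1]
tcp_rot: [3.141, 0.001, -0.177]
contact_force: [-4.2, 1.2, -0.4]
opening: 0.003
grasp_force: 2.4
```

```bash
python3 f.py;  python3 -c "
import cv2;im=cv2.imread('pics/w.png');cv2.imwrite('pics/w4.png',cv2.resize(im[190:260,200:310],None,fx=5,fy=5))"
```

```text
[-4.63455453  1.0908529  -0.6097334 ] [0.38523167 0.4130115  0.26254253] [460.86560089 238.93187548  70.12098171] 7.4
green edge rows 232 cols [206. 302.] area 11842
```

View pics/w4.png

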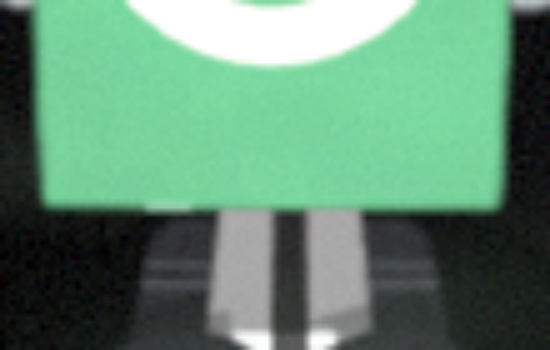

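The finger is in contact: -4.7 N, pads against the edge at row 210 of the crop, and the stand is holding. Now I lift along the arc by a small first step.

>>> carry_out(targets=[{"dp": [0,0,-2],"yaw": 0},{"dp": [0,0,-4],"yaw": 0},{"dp": [0,0,-6],"yaw": 0},{"dp": [0.1,0,-7.5],"yaw": 0},{"dp": [0.1,0,-7.5],"yaw": 0}])

```text
clock: 8.02
eef_pos: [461.5, 239.1, 78.0]
tcp_rot: [-3.142, -0.0, -0.177]
contact_force: [-3.7, -0.2, 0.0]
opening: 0.004
grasp_force: 2.0
```

```bash
python3 f.py
```

```text
[-3.79144504 -1.20785214  0.28133224] [0.39725254 0.44468188 0.56890745] [461.43110754 239.07825246  77.77898126] 8.225
green edge rows 231 cols [208. 301.] area 11352
```

```bash
cat >g.py <<'E'
from h import *
def low(im):
    c=cv2.cvtColor(im[235:275,205:262],cv2.COLOR_BGR2HSV);m=cv2.inRange(c,(45,70,40),(95,255,255))
    ys,xs=np.nonzero(m);w=[]
    for k in(ys-0*xs,): i=np.argsort(k)[-6:];w.append((xs[i].mean()+205,ys[i].mean()+235))
    return w,len(ys)
im=r.grab_frame("side")[:,:,::-1];cv2.imwrite('pics/s.png',im)
print(low(cv2.imread('pics/side0.png')),low(im))
cv2.imwrite('pics/s5.png',np.hstack([cv2.resize(i[220:290,190:265],None,fx=5,fy=5,interpolation=2) for i in(cv2.imread('pics/side0.png'),im)]))
E
python3 g.py
```

```text
([(np.float64(240.16666666666666), np.float64(259.6666666666667))], 237) ([(np.float64(239.16666666666666), np.float64(256.6666666666667))], 154)
```

View pics/s5.png

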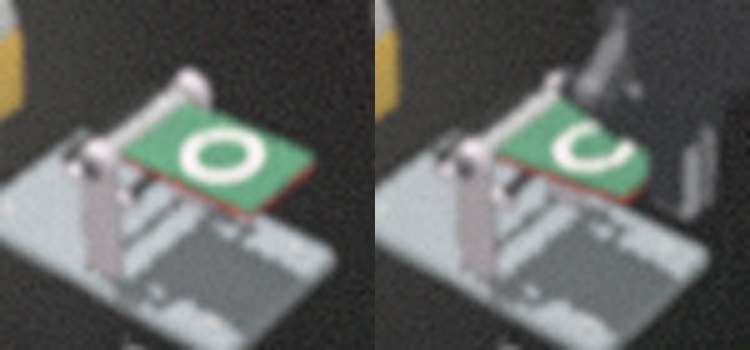

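The side crops, before (left) and now (right), show the flag's tip corner up by 3 px, which is ≈0.1 rad, with the plate unmoved. I continue along the arc to 0.5 rad.

>>> carry_out(targets=[{"dp": [0.3,0,-3.7],"yaw": 0},{"dp": [0.8,0,-7.5],"yaw": 0},{"dp": [1.5,0,-11.1],"yaw": 0},{"dp": [2.4,0,-14.8],"yaw": 0},{"dp": [3.4,0,-18.4],"yaw": 0},{"dp": [4.7,0,-21.9],"yaw": 0},{"dp": [6.1,0,-25.4],"yaw": 0},{"dp": [7.7,0,-28.8],"yaw": 0},{"dp": [7.7,0,-28.8],"yaw": 0}])

```text
clock: 9.4
eef_pos: [469.3, 237.8, 106.9]
tcp_rot: [-3.141, -0.001, -0.177]
contact_force: [0.2, 0.7, -0.1]
opening: 0.003
grasp_force: 0.0
```

```bash
cat >k.py <<'E'
from h import *
import sys
s=r.sense();print(s['clock'],s['eef_pos'],s['contact_force'])
im=r.grab_frame("side")[:,:,::-1];tp=r.grab_frame("top")[:,:,::-1];cv2.imwrite('pics/s.png',im);cv2.imwrite('pics/t.png',tp)
hs=cv2.cvtColor(im[200:280,190:275],cv2.COLOR_BGR2HSV)
for nm,m in(("green",cv2.inRange(hs,(45,70,40),(95,255,255))),("red",cv2.inRange(hs,(0,110,60),(8,255,255))|cv2.inRange(hs,(172,110,60),(180,255,255)))):
    ys,xs=np.nonzero(m)
    if len(ys): print(nm,len(ys),'x',xs.min()+190,xs.max()+190,'y',ys.min()+200,ys.max()+200)
c,y=np.array([543.8,222.7]),-.18;u=np.array([np.cos(y),np.sin(y)]);v=np.array([-u[1],u[0]])
for a in map(float,sys.argv[1:]):
    Z=[np.r_[c-u*75*np.cos(a)+v*w,70+75*np.sin(a)] for w in(22,-22)];print(a,proj("side",Z).round().tolist())
b0,b1=[cv2.imread(p)[170:234,150:200] for p in('pics/top0.png','pics/t.png')]
print('plate far corners shift',[cv2.phaseCorrelate(np.float64(cv2.cvtColor(i[:20,10:],6)),np.float64(cv2.cvtColor(b1[:20,10:],6)))[0] for i in[b0]])
E
python3 k.py 0 .3 .5
```

```text
9.4 [469.25052348 237.77407704 106.89950167] [ 0.21651103  0.70350037 -0.12422284]
green 45 x 217 241 y 237 248
red 26 x 220 240 y 244 250
0.0 [[241.0, 263.0], [253.0, 252.0]]
0.3 [[239.0, 254.0], [252.0, 243.0]]
0.5 [[237.0, 247.0], [250.0, 236.0]]
plate far corners shift [(-0.2312688032115311, -0.024981802947548815)]
```

Tip corner is now near (239,249) in the side view, which matches ≈0.45–0.5 rad, and the stand hasn't shifted. Continue, letting the finger lag a little in height so it stays under the edge.

>>> carry_out(targets=[{"dp": [2.0,0,-3],"yaw": 0},{"dp": [4.0,0,-6],"yaw": 0},{"dp": [6.1,0,-8.8],"yaw": 0},{"dp": [8.4,0,-11.5],"yaw": 0},{"dp": [10.8,0,-14],"yaw": 0},{"dp": [13.4,0,-16.5],"yaw": 0},{"dp": [16,0,-18.7],"yaw": 0},{"dp": [18.8,0,-20.8],"yaw": 0},{"dp": [18.8,0,-20.8],"yaw": 0}])

```text
clock: 10.62
eef_pos: [488.2, 234.5, 127.6]
tcp_rot: [-3.141, -0.001, -0.177]
contact_force: [-0.2, 1.0, 0.3]
opening: 0.0
grasp_force: 0.0
```

```bash
python3 k.py .5 .7 .9 1.0
```

```text
10.625 [488.19721878 234.49414391 127.59539423] [-0.22328053  0.97733212  0.29519859]
red 48 x 215 233 y 231 248
0.5 [[237.0, 247.0], [250.0, 236.0]]
0.7 [[234.0, 241.0], [247.0, 230.0]]
0.9 [[229.0, 234.0], [243.0, 224.0]]
1.0 [[227.0, 231.0], [240.0, 221.0]]
plate far corners shift [(-0.20424865319838048, 0.028261815012971425)]
```

The red side is now showing, with its top at about y=231, consistent with ≈0.9 rad. Keep pushing forward to upright.

>>> carry_out(targets=[{"dp": [4,0,-1],"yaw": 0},{"dp": [8,0,-2],"yaw": 0},{"dp": [12,0,-2],"yaw": 0},{"dp": [16,0,-2],"yaw": 0},{"dp": [20,0,-2],"yaw": 0},{"dp": [24,0,-2],"yaw": 0},{"dp": [28,0,-2],"yaw": 0},{"dp": [32,0,-2],"yaw": 0},{"dp": [36,0,-2],"yaw": 0},{"dp": [40,0,-2],"yaw": 0},{"dp": [44,0,-2],"yaw": 0},{"dp": [44,0,-2],"yaw": 0}])

```text
clock: 12.22
eef_pos: [531.1, 226.6, 129.4]
tcp_rot: [-3.141, -0.0, -0.177]
contact_force: [0.1, 0.4, -0.3]
opening: 0.003
grasp_force: 0.0
```

```bash
python3 k.py 1.4 1.57 1.7
```

```text
12.225 [531.13502241 226.64392706 129.38507353] [ 0.0953158   0.42747905 -0.26123888]
red 210 x 211 225 y 218 246
1.4 [[216.0, 222.0], [230.0, 213.0]]
1.57 [[211.0, 220.0], [225.0, 210.0]]
1.7 [[208.0, 218.0], [221.0, 209.0]]
plate far corners shift [(-0.10658558544138685, 0.004562201689630285)]
```

Upright: the red face spans (211–225, 218–246) in the side view, with the stand steady. Now push it over and down, following the face.

>>> carry_out(targets=[{"dp": [3.9,0,0],"yaw": 0},{"dp": [7.7,0,0.1],"yaw": 0},{"dp": [11.5,0,0.6],"yaw": 0},{"dp": [15.3,0,1.4],"yaw": 0},{"dp": [19,0,2.5],"yaw": 0},{"dp": [22.7,0,3.8],"yaw": 0},{"dp": [26.2,0,5.4],"yaw": 0},{"dp": [29.5,0,7.3],"yaw": 0},{"dp": [32.8,0,9.4],"yaw": 0},{"dp": [35.8,0,11.7],"yaw": 0},{"dp": [38.7,0,14.3],"yaw": 0},{"dp": [41.4,0,17.1],"yaw": 0}])

```text
clock: 13.82
eef_pos: [571.7, 219.4, 112.1]
tcp_rot: [-3.142, -0.0, -0.177]
contact_force: [-0.1, -0.6, 0.2]
opening: -0.002
grasp_force: 0.3
```

```bash
python3 k.py 2.4 2.5
```

```text
13.825 [571.72077286 219.36098736 112.10841131] [-0.08610657 -0.64080174  0.24383788]
red 380 x 192 222 y 216 246
2.4 [[192.0, 220.0], [206.0, 212.0]]
2.5 [[191.0, 222.0], [205.0, 213.0]]
plate far corners shift [(-0.3563436147658443, -0.12136293052690128)]
```

>>> carry_out(targets=[{"dp": [2.4,0,3],"yaw": 0},{"dp": [4.7,0,6.1],"yaw": 0},{"dp": [6.7,0,9.4],"yaw": 0},{"dp": [8.4,0,12.9],"yaw": 0},{"dp": [9.4,0,15.3],"yaw": 0},{"dp": [10.3,0,17.7],"yaw": 0},{"dp": [11,0,20.2],"yaw": 0},{"dp": [11.7,0,22.6],"yaw": 0},{"dp": [12.3,0,25.1],"yaw": 0},{"dp": [12.7,0,27.7],"yaw": 0},{"dp": [12.7,0,27.7],"yaw": 0}])

```text
clock: 15.3
eef_pos: [583.8, 217.1, 84.3]
tcp_rot: [3.141, 0.0, -0.177]
contact_force: [-0.3, 0.4, -0.3]
opening: 0.001
grasp_force: 0.0
```

```bash
python3 k.py 3.0 3.14
```

```text
15.3 [583.82691176 217.09231301  84.27883925] [-0.28008303  0.35878451 -0.34630052]
red 266 x 190 221 y 227 246
3.0 [[187.0, 233.0], [201.0, 224.0]]
3.14 [[187.0, 236.0], [201.0, 227.0]]
plate far corners shift [(-0.3201660226683778, 0.3730148403883433)]
```

>>> carry_out(targets=[{"dp": [0.2,0,1],"yaw": 0},{"dp": [0.2,0,2],"yaw": 0},{"dp": [0.2,0,2.8],"yaw": 0},{"dp": [0.2,0,2.8],"yaw": 0}])

```text
clock: 15.9
eef_pos: [584.1, 217.1, 81.7]
tcp_rot: [3.142, 0.0, -0.177]
contact_force: [-0.1, -0.1, 0.2]
opening: -0.0
grasp_force: 0.0
```

>>> carry_out(targets=[{"dp": [0,0,0.5],"yaw": 0},{"dp": [0,0,0.5],"yaw": 0},{"dp": [0,0,0.5],"yaw": 0}])

```text
clock: 16.27
eef_pos: [584.1, 217.1, 81.3]
tcp_rot: [3.142, 0.0, -0.177]
contact_force: [0.2, 0.3, 0.1]
opening: -0.001
grasp_force: 0.0
```

>>> carry_out(targets=[{"dp": [0,0,0.5],"yaw": 0},{"dp": [0,0,0.5],"yaw": 0},{"dp": [0,0,0.5],"yaw": 0}])

```text
clock: 16.65
eef_pos: [584.2, 217.1, 81.0]
tcp_rot: [-3.142, -0.0, -0.177]
contact_force: [-1.7, -0.6, 4.5]
opening: 0.002
grasp_force: 2.2
```

>>> carry_out(targets=[{"dp": [0,0,0.4],"yaw": 0},{"dp": [0,0,0.4],"yaw": 0},{"dp": [0,0,0.4],"yaw": 0}])

```text
clock: 17.02
eef_pos: [584.2, 217.2, 80.9]
tcp_rot: [-3.141, -0.0, -0.177]
contact_force: [-2.4, -0.5, 7.2]
opening: -0.001
grasp_force: 3.9
```

Firm on the stop (7 N, tip at z = 73 as expected). Lift straight off and retreat.

>>> carry_out(targets=[{"dp": [0,0,-3],"yaw": 0},{"dp": [0,0,-15],"yaw": 0},{"dp": [0,0,-45],"yaw": 0},{"dp": [0,0,-85],"yaw": 0},{"dp": [-30,0,-125],"yaw": 0},{"dp": [-70,0,-150],"yaw": 0},{"dp": [-110,0,-160],"yaw": 0},{"dp": [-150,0,-165],"yaw": 0},{"dp": [-170,20,-165],"yaw": 0},{"dp": [-170,20,-165],"yaw": 0}])

```text
clock: 18.27
eef_pos: [412.1, 226.9, 246.1]
tcp_rot: [-3.141, -0.0, -0.177]
contact_force: [0.8, 0.6, 0.1]
opening: 0.001
grasp_force: 0.0
```

```bash
python3 k.py 3.0 3.14; python3 - <<'E'
import cv2,numpy as np
t0,t,s=[cv2.imread(f'pics/{n}.png') for n in('top0','t','s')]
f=lambda c:cv2.resize(c,(390,390),interpolation=2)
cv2.imwrite('pics/fin.png',np.hstack([f(t[125:265,140:280]),f(s[200:290,165:255])]))
E
```

```text
18.275 [412.06855816 226.88257568 246.10237484] [0.8191088  0.55860092 0.06477959]
red 347 x 190 221 y 227 247
3.0 [[187.0, 233.0], [201.0, 224.0]]
3.14 [[187.0, 236.0], [201.0, 227.0]]
plate far corners shift [(-0.08973433067487946, -0.5040592951638185)]
```

View pics/fin.png

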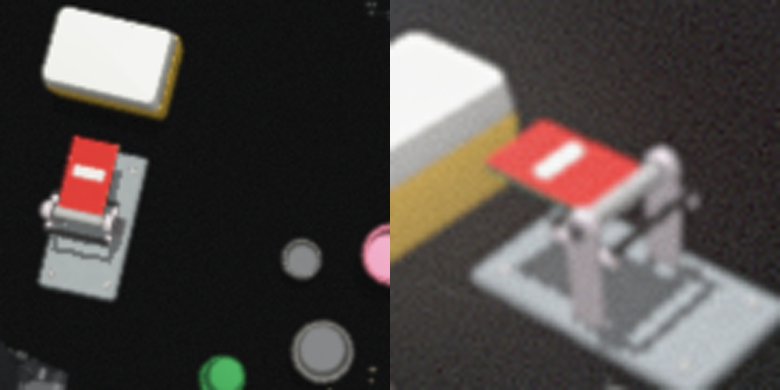

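The flag lies flat over the far half with the red face and white bar up. Stand, rack and beakers are where they were, and the robot is clear.

```bash
python3 -c "
from rig import r
print(r.sign_off())"
```

```text
the job is handed in; nothing more can be done
None
```

The yellow rack's flag now lies flat on its far stop with the red face up; its stand stayed put, the blue stand, both racks and the beaker were not touched, and I handed the job in at about 18 s of the 51 s allowed.

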